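# Turn a chocolate mould over against the coved upstand

### The job

The chocolate bar mould lies with its cavities down and is too wide to grip. Push it up against the steel upstand, without forcing it hard, until it is tipped up and leaning there; then turn it right over, so that it ends lying flat, cavities up, ready to fill, on the sheet of parchment in front of the upstand and clear of it. Leave the bowl, the jar and the spatula where they are.

Things in the scene. Friction and masses are not known exactly. Their poses are not given: they have to be found in the camera images.
- mould_center (a point): Centre of the chocolate bar mould: loose rigid grey plastic slab, 110 mm (x) by 150 (y) by 16 (z), about 0.2 kg. Its +z face is plain; its -z face has 2 by 4 cavities 11 mm deep between solid ribs and a solid rim 8 mm wide or more (an 8 mm rib runs along x at y = 0). At the start it lies flat on the bench, +z up (cavities down), its +x long edge facing roughly towards the upstand.
- upstand: Fixed polished (slippery) steel upstand, 300 mm long (y), thin sheet. Origin on the bench, mid-length, on the front line where its coved foot begins; +x into the wall, -x free bench, z up. The front rises through (x, z) = (0,0) (14,6) (28,20) (38,39) (45,62) mm. Behind x = 54 mm it is free but for two 3 mm high screw feet. The mould, pushed squarely at it, rides up the cove under a few N.
- upstand_top (a point): Middle of the upstand's rounded top edge, 49 mm in +x and 65 mm up from the upstand's origin, same axes. The mould, pushed until its lower edge is near the cove's front line, leans on this edge 50 to 60 degrees steep with about 25 to 45 mm standing out beyond it, and stays there when the push is taken away.
- parchment (a point): Centre of the sheet of baking parchment (negligible thickness) on the bench in front of the upstand; same axes as the upstand; 250 mm (x) by 360 mm (y). It is fixed and turns with the upstand.
- bowl: Steel bowl, 110 mm across, 60 mm high, loose; leave it alone. Origin under its centre.
- jar: Amber glass jar with white lid, 64 mm across, 90 mm high plus lid, loose; leave it alone. Origin under its centre.
- spatula: Spatula lying on the bench, loose; leave it alone. Origin under its middle, handle to its -x.
There are look-alikes about, which are no part of the job. Of the things that look like the part that bears mould_center, take the one that is farthest to the robot's right at the start.

How it is judged:
On the way:
1. the mould is tipped up, leaning on the upstand (angle between mould_center's own z axis and vertical between 0.65 and 1.5 rad and contact force between mould and upstand above 0.2 N), for 0.2 s.
At the end, for the whole second after the job is handed in: The mould lies flat on the bench, cavities up (within 7 degrees), at rest, not touching the upstand, its centre 50 to 200 mm in front of the upstand's foot line and within 130 mm of the upstand's middle sideways (so on the parchment) (angle between mould_center's own z axis and vertical above 3.02 rad and height (world z) of mould_center below 0.014 m and x of mould_center in the frame of upstand between -0.2 and -0.05 m and y of mould_center in the frame of upstand between -0.13 and 0.13 m and contact force between mould and upstand below 0.1 N and linear speed of mould below 0.02 m/s).
It fails at once if the mould is forced hard against the upstand (over 40 N) (contact force between mould and upstand above 40 N).
It fails at once if a bystander is moved more than 30 mm (distance of any of bowl, jar, spatula from where it was at the start of the episode above 0.03 m).
It also fails if it takes over 62 s, if anything falls off the work surface, if the arm or the gripper's body presses on something with over 40 N, if the wrist force passes 120 N, or if a joint passes its speed limit or range.

### The arm

A 7-joint arm with a two-finger parallel gripper is mounted at the origin on the work surface. World frame = base frame: x ahead of the robot, y to its left, z up, the work surface at z = 0. Lengths are in m, angles in rad, forces in N, time in s.
With the tool pointing down it reaches from about 0.425 to 0.825 m from the base axis. Payload 3.6 kg.
Tool frame: the origin (TCP) lies where the fingers leave the gripper's body, on its centre line; the fingertips stand 73 mm ahead of it and the grasp point (between the pads) lies 54 mm ahead of it; x points along the fingers, y is the direction in which the jaws open and shut, and the axes are right-handed (so a half turn about x gives the same grasp; the last joint's range is limited). The gripper opens to 85 mm and grips with 20 to 120 N. Pads are 22 mm wide; open, the fingers measure 114 mm over their backs; the gripper's body (76 mm by 85 mm) begins 54 mm behind the grasp point. The pads swing forward as they close: fully open they stand 13 mm farther back than shut.
Start: joints at [-1.163, 0.615, -0.013, 1.423, 0.008, 1.103, -0.04], TCP at [0.274, 0.59, 0.304] pointing down, gripper open.
Joint ranges: [-3.12, 3.12], [-0.3, 2.06], [-1.34, 1.32], [0.26, 2.42], [-1.36, 4.5], [0.01, 1.98], [-2.84, 2.84]. Speed limits (rad/s): [2.79, 2.79, 3.14, 3.14, 3.14, 3.14, 3.14].

### API

Orientations are given as a unit quaternion [x, y, z, w].
In Python, from station import arm, snapshot, camera_info, ticket gives the robot as it stands. Calls block until the motion is done:
- arm.movep(position, orientation): joint-space move of the TCP to a pose.
- arm.line_to(position, velocity=0.15, ori=None): straight line of the TCP; ori=None keeps the orientation; velocity is the mean speed in m/s.
- arm.move_j(angles): joint-space move.
- arm.move_gripper(opening, effort=None): opening from 0.0 (shut) to 1.0 (fully open); effort is the grip in N (None keeps the last); returns when the fingers have stopped.
- arm.pause(seconds).
- arm.ik(position, orientation): joint angles nearest the present ones, or None.
- snapshot(name): name is "scene" or "side" or "wrist"; returns the picture (480x640x3 uint8, blue, green, red); there is no depth.
- camera_info(name): a dict with "fx", "fy", "cx", "cy" (pixels), "dist_coeffs" ([k1, k2, p1, p2, k3] as OpenCV has them; the pictures are not rectified), "R" (3x3) and "t" (3): a world point X has camera coordinates R X + t; the wrist camera has in their place "T_tool_cam" (4x4, takes a point from camera to tool coordinates, whose origin is the TCP and whose axes are the tool frame's). Camera axes: x right, y down, z forward; pixel columns grow to the right and rows downward; lengths in m; the calibration is good to about 2 mm. A picture is of the moment at which its call begins: read the wrist's pose just before it. camera_info takes no time and is no camera call.
A pose or a line that the arm cannot do raises arm.MotionError and nothing moves.
- ticket.finish_job(): hands the job in, once; it reports no verdict.
Readings, each from a call of its own:
- arm.read_time(): time.
- arm.read_joint_positions(): joint angles.
- arm.read_dq(): joint speeds.
- arm.read_effort(): joint torques, N m.
- arm.read_tool_pos(): TCP position.
- arm.read_eef_rot(): TCP orientation.
- arm.read_ft_force(): force on the tool from outside, world axes, zero at the start.
- arm.read_wrist_torque(): the same for the moment, N m.
- arm.read_opening(): opening from 0.0 (shut) to 1.0 (fully open).
Only numpy, scipy, OpenCV 4.12 (cv2) and the standard library are available. Lean on these libraries where they do the work, as an engineer would, in place of code of your own. Each camera call takes 0.05 s, during which the arm holds its last target.

## Working session

There is one attempt and no reset: what is moved stays moved. The work goes in short steps, each a Python script; the robot and the scene stay as the last script left them, time stands still between calls to the robot, and variables do not carry over. Pictures are saved under pics/ and viewed, and the job is handed in when it is done.

```bash
ls; mkdir -p pics; python3 - <<'E'
from station import *
import cv2
print(arm.read_time())
for n in ("scene","side","wrist"):
    cv2.imwrite(f"pics/{n}0.png",snapshot(n)); print(n,camera_info(n))
print(arm.read_tool_pos(),arm.read_eef_rot())
E
```

```text
pics
0.0
scene {'fx': 469.54339305097983, 'fy': 469.54339305097983, 'cx': 317.6251623719078, 'cy': 241.45631798248002, 'dist_coeffs': array([-0.00579666,  0.        ,  0.        ,  0.        ,  0.        ]), 'R': array([[-0.13430052,  0.99092554,  0.00547149],
       [ 0.59727378,  0.08535212, -0.79748295],
       [-0.79071322, -0.10383439, -0.60331668]]), 't': array([ 0.05746623, -0.2468854 ,  1.41920852])}
side {'fx': 478.2562340686781, 'fy': 478.2562340686781, 'cx': 316.27127258494437, 'cy': 240.43933197034255, 'dist_coeffs': array([-0.06070349,  0.        ,  0.        ,  0.        ,  0.        ]), 'R': array([[ 0.72549016, -0.6881057 ,  0.01321272],
       [-0.49187523, -0.53183529, -0.68935475],
       [ 0.48137593,  0.49362108, -0.72430342]]), 't': array([-0.35232488,  0.30721254,  0.80237498])}
wrist {'fx': 389.6996904249868, 'fy': 389.6996904249868, 'cx': 316.9905975548353, 'cy': 243.50797509978435, 'dist_coeffs': array([-0.05409441,  0.        ,  0.        ,  0.        ,  0.        ]), 'T_tool_cam': array([[ 3.03852614e-04, -2.86668753e-01,  9.58029714e-01,
        -7.17179383e-02],
       [ 9.99999849e-01,  5.26742037e-04, -1.59548376e-04,
        -6.06548776e-04],
       [-4.58896990e-04,  9.58029618e-01,  2.86668870e-01,
        -7.33564598e-02],
       [ 0.00000000e+00,  0.00000000e+00,  0.00000000e+00,
         1.00000000e+00]])}
[0.27360654 0.58913358 0.30301474] [ 0.15182023  0.69060873 -0.15317727  0.69032378]
```

View pics/scene0.png

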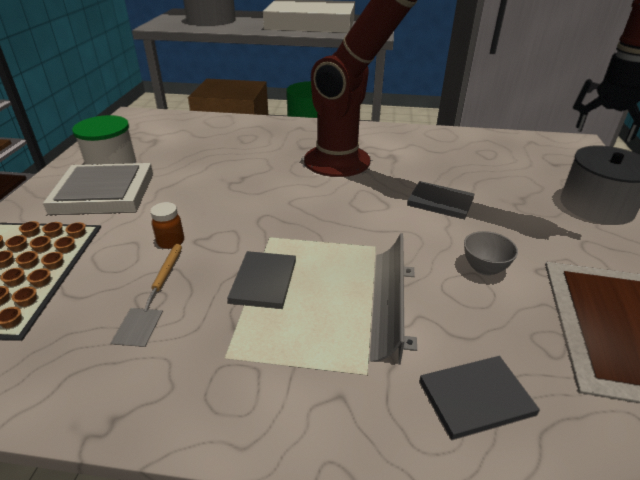

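View pics/side0.png

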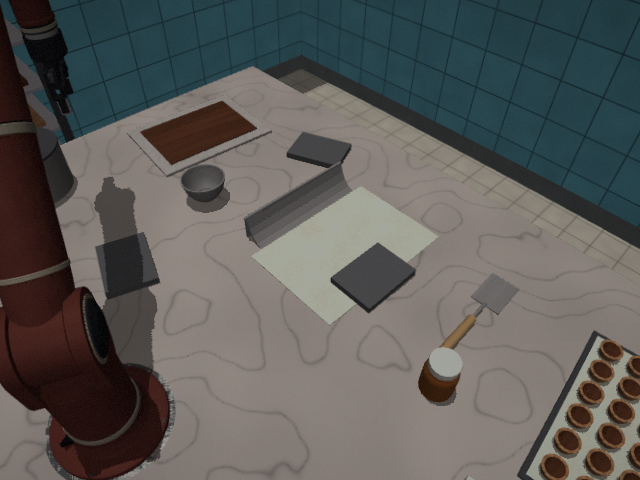

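View pics/wrist0.png

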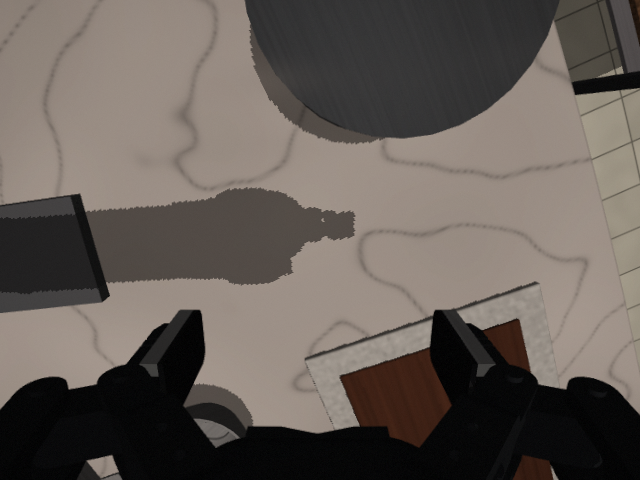

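The scene view shows three dark slabs. The one farthest to the robot's right (image left) is at about (263,279), on the parchment. The upstand is at (388,300), the bowl at (488,253), the jar at (167,226) and the spatula at (150,300). Next I'll extract corners from both views.

```bash
cat > h.py <<'E'
import numpy as np, cv2
from station import *
from scipy.spatial.transform import Rotation as Ro
def ray(n,px):
    c=camera_info(n);K=np.array([[c['fx'],0,c['cx']],[0,c['fy'],c['cy']],[0,0,1]])
    u=cv2.undistortPoints(np.array(px,float).reshape(-1,1,2),K,np.array(c['dist_coeffs'])).reshape(-1,2)
    d=np.c_[u,np.ones(len(u))]@np.array(c['R']); o=-np.array(c['R']).T@np.array(c['t'])
    return o,d
def plane(n,px,z):
    o,d=ray(n,px); return o+d*((z-o[2])/d[:,2:])
def proj(n,X):
    c=camera_info(n);K=np.array([[c['fx'],0,c['cx']],[0,c['fy'],c['cy']],[0,0,1]])
    return cv2.projectPoints(np.array(X,float).reshape(-1,3),cv2.Rodrigues(np.array(c['R']))[0],np.array(c['t']),K,np.array(c['dist_coeffs']))[0].reshape(-1,2)
E
python3 - <<'E'
from h import *
s=cv2.imread('pics/scene0.png'); d=cv2.imread('pics/side0.png')
for n,im,(x0,y0,x1,y1) in (('scene',s,(215,225,430,380)),('side',d,(230,150,450,330))):
    cv2.imwrite(f'pics/{n}_crop.png',cv2.resize(im[y0:y1,x0:x1],None,fx=3.5,fy=3.5,interpolation=cv2.INTER_CUBIC))
    hsv=cv2.cvtColor(im,cv2.COLOR_BGR2HSV)
    b=im.astype(int)
    par=((hsv[...,0]>20)&(hsv[...,0]<40)&(hsv[...,1]>25)&(hsv[...,2]>120)).astype(np.uint8)
    dark=(hsv[...,2]<85).astype(np.uint8)
    for nm,m in(('par',par),('dark',dark)):
        mm=np.zeros_like(m);mm[y0:y1,x0:x1]=m[y0:y1,x0:x1]
        cs,_=cv2.findContours(mm,cv2.RETR_EXTERNAL,cv2.CHAIN_APPROX_NONE)
        for c in sorted(cs,key=cv2.contourArea)[-2:]:
            p=cv2.approxPolyDP(c,4,True).reshape(-1,2)
            print(n,nm,cv2.contourArea(c),p.tolist()); print(plane(n,p,0 if nm=='par' else .016)[:,:2].round(3).tolist())
E
```

```text
scene par 13739.0 [[269, 237], [264, 252], [296, 256], [283, 308], [244, 305], [225, 357], [367, 374], [375, 246]]
[[0.413, -0.118], [0.47, -0.116], [0.474, -0.043], [0.637, -0.04], [0.64, -0.118], [0.769, -0.118], [0.771, 0.131], [0.412, 0.131]]
scene dark 1788.0 [[399, 236], [392, 247], [388, 294], [381, 298], [378, 359], [373, 360], [400, 362], [404, 348]]
[[0.387, 0.184], [0.431, 0.168], [0.586, 0.162], [0.599, 0.149], [0.75, 0.148], [0.753, 0.139], [0.751, 0.185], [0.719, 0.192]]
scene dark 2755.5 [[247, 252], [228, 303], [281, 308], [294, 256]]
[[0.495, -0.148], [0.654, -0.144], [0.653, -0.04], [0.494, -0.043]]
side par 10.0 [[439, 165], [445, 171], [449, 168]]
[[0.994, 0.047], [0.985, 0.02], [1.004, 0.021]]
side par 125.0 [[408, 151], [439, 163], [449, 160], [449, 153], [445, 160], [438, 150], [440, 155], [429, 158], [426, 153], [431, 150], [422, 157]]
[[0.981, 0.146], [1.002, 0.053], [1.034, 0.042], [1.061, 0.061], [1.025, 0.049], [1.049, 0.091], [1.034, 0.073], [0.999, 0.085], [1.012, 0.105], [1.034, 0.104], [0.988, 0.101]]
side dark 2610.0 [[349, 150], [289, 150], [288, 157], [325, 167], [341, 162], [244, 219], [249, 240], [259, 247], [255, 233], [340, 182], [340, 164]]
[[0.844, 0.247], [0.722, 0.358], [0.698, 0.336], [0.742, 0.237], [0.789, 0.223], [0.463, 0.224], [0.429, 0.162], [0.433, 0.129], [0.453, 0.17], [0.727, 0.166], [0.78, 0.219]]
side dark 3074.0 [[378, 243], [331, 277], [367, 312], [415, 270]]
[[0.637, -0.043], [0.49, -0.041], [0.479, -0.153], [0.635, -0.15]]
```

```bash
sleep 1
```

```text
(no output)
```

View pics/scene_crop.png

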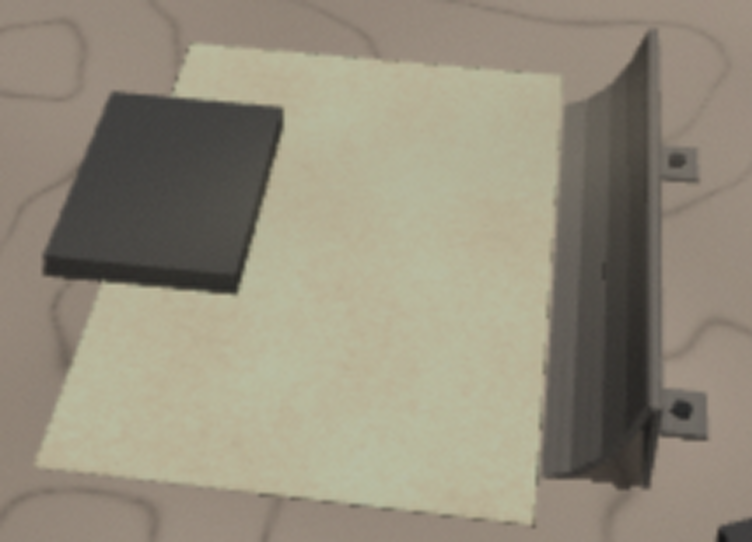

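View pics/side_crop.png

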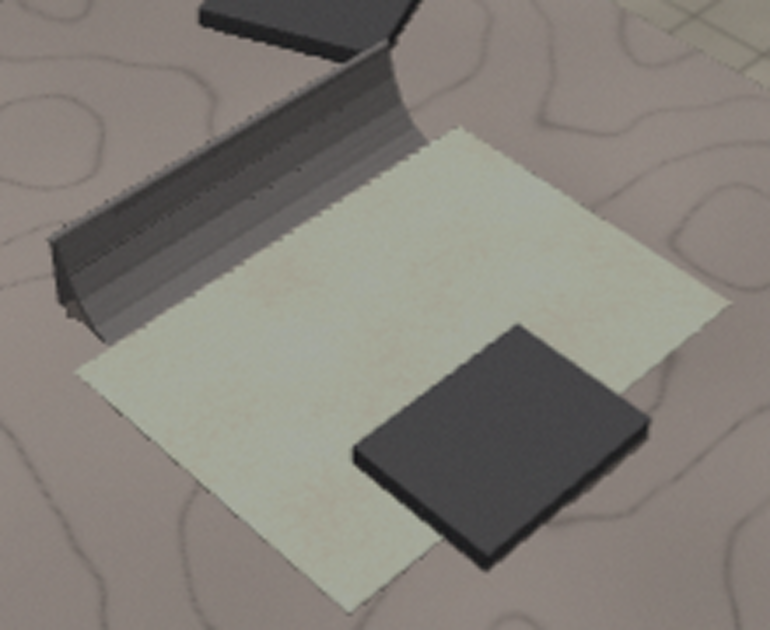

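```bash
python3 - <<'E'
from h import *
f=lambda a,x0,y0:[[x0+x/3.5,y0+y/3.5] for x,y in a]
print('mould scene',plane('scene',f([(113,93),(283,108),(238,277),(45,257)],215,225),.016)[:,:2].round(4).tolist())
print('mould side',plane('side',f([(518,325),(355,452),(487,555),(648,422)],230,150),.016)[:,:2].round(4).tolist())
print('foot scene',plane('scene',f([(568,103),(545,478)],215,225),0)[:,:2].round(4).tolist())
print('foot side',plane('side',f([(105,341),(428,146)],230,150),0)[:,:2].round(4).tolist())
print('top side',plane('side',f([(52,240),(386,40)],230,150),.065)[:,:2].round(4).tolist())
print('top scene',plane('scene',f([(654,30),(657,410)],215,225),.065)[:,:2].round(4).tolist())
print('parch side',plane('side',f([(77,372),(460,127),(730,302),(348,611)],230,150),0)[:,:2].round(4).tolist())
print('jar,spat,bowl',plane('scene',[(168,243),(178,247),(155,303),(125,342),(488,268)],0)[:,:2].round(3).tolist())
print(Ro.from_quat(arm.read_eef_rot()).as_matrix().round(2))
q0=arm.read_joint_positions()
def ori(th,zs):  # tool x = (0,sin th? ) th angle from +y toward down
    x=np.array([0,np.cos(th),-np.sin(th)]); z=np.array([zs,0,0.]); y=np.cross(z,x)
    return Ro.from_matrix(np.c_[x,y,z]).as_quat()
def oripush(t,s):
    x=np.array([0,np.sin(t),-np.cos(t)]); y=np.array([-s,0,0.]); return Ro.from_matrix(np.c_[x,y,np.cross(x,y)]).as_quat()
for s in(1,-1):
  for p in ([.567,-.2,.2],[.567,-.19,.075],[.567,.11,.075]):
    for t in (0,.3):
      q=arm.ik(p,oripush(t,s)); print('push',s,p,t,None if q is None else np.round(q,2).tolist())
for zs in (1,-1):
  for th in (125,110,90,70,50,40,30,25):
    a=np.radians(th); x=np.array([0,np.cos(a),-np.sin(a)])
    le=np.array([.567,.133 if th>120 else .06,.003 if th>120 else 0.02])
    g=le-x*(100+54)*1e-3
    q=arm.ik(g,ori(a,zs)); print('grip',zs,th,g.round(3),None if q is None else np.round(q,2).tolist())
E
```

```text
mould scene [[0.4932, -0.1477], [0.4929, -0.0392], [0.6426, -0.0384], [0.6422, -0.148]]
mould side [[0.6369, -0.0424], [0.4862, -0.0453], [0.4883, -0.1501], [0.6341, -0.1509]]
foot scene [[0.4425, 0.1373], [0.7439, 0.1361]]
foot side [[0.4418, 0.1392], [0.7365, 0.1307]]
top side [[0.4374, 0.1796], [0.7407, 0.1823]]
top scene [[0.4454, 0.1846], [0.7498, 0.1838]]
parch side [[0.4118, 0.1304], [0.7696, 0.1295], [0.7701, -0.1163], [0.4117, -0.1158]]
jar,spat,bowl [[0.468, -0.343], [0.48, -0.315], [0.659, -0.293], [0.762, -0.307], [0.456, 0.377]]
[[-0.    0.42  0.91]
 [-0.    0.91 -0.42]
 [-1.   -0.    0.  ]]
push 1 [0.567, -0.2, 0.2] 0 [-0.28, 0.93, 1.13, 1.71, -0.93, 1.14, -2.01]
push 1 [0.567, -0.2, 0.2] 0.3 [-0.15, 0.98, 1.13, 1.64, -1.06, 1.45, -1.89]
push 1 [0.567, -0.19, 0.075] 0 [0.6, 0.89, -0.53, 1.76, 0.67, 0.68, 2.84]
push 1 [0.567, -0.19, 0.075] 0.3 [0.95, 1.16, -1.1, 1.68, 0.84, 0.96, 2.79]
push 1 [0.567, 0.11, 0.075] 0 [0.05, 0.86, -0.45, 1.82, 0.62, 0.61, 2.35]
push 1 [0.567, 0.11, 0.075] 0.3 [0.36, 0.97, -0.81, 1.84, 0.69, 0.56, 2.39]
push -1 [0.567, -0.2, 0.2] 0 [0.07, 0.
[... 943 characters left out ...]

grip 1 25 [ 0.567 -0.08   0.085] [1.04, 1.48, -1.26, 1.62, 0.24, 0.94, 1.65]
grip -1 125 [0.567 0.221 0.129] [-1.02, 1.05, 0.84, 1.56, -0.17, 1.01, -1.87]
grip -1 110 [0.567 0.113 0.165] [-0.77, 0.83, 0.71, 1.75, -0.22, 0.8, -1.63]
grip -1 90 [0.567 0.06  0.174] [-0.52, 0.73, 0.62, 1.81, -0.58, 0.79, -1.17]
grip -1 70 [0.567 0.007 0.165] [-0.17, 0.72, 0.43, 1.82, -0.83, 0.9, -0.79]
grip -1 50 [ 0.567 -0.039  0.138] [0.15, 0.83, 0.22, 1.77, -0.96, 1.09, -0.54]
grip -1 40 [ 0.567 -0.058  0.119] [0.28, 0.91, 0.13, 1.73, -0.99, 1.2, -0.47]
grip -1 30 [ 0.567 -0.073  0.097] [0.38, 1.01, 0.06, 1.68, -1.01, 1.31, -0.41]
grip -1 25 [ 0.567 -0.08   0.085] [0.43, 1.07, 0.02, 1.64, -1.01, 1.36, -0.39]
```

Both views agree to about 5 mm. The mould is centred near (0.564, -0.095) and square to the upstand. The foot line is y ≈ 0.134, upstand mid-length is x ≈ 0.591, and upstand +x is world +y. IK is fine for the whole plan, so I'll set up the push with the jaws open (two contacts) and find the bench by touch.

```bash
cat >> h.py <<'E'
def ori(th,zs=-1):
    x=np.array([0,np.cos(th),-np.sin(th)]); z=np.array([zs,0,0.]); y=np.cross(z,x)
    return Ro.from_matrix(np.c_[x,y,z]).as_quat()
def oripush(t,s=-1):
    x=np.array([0,np.sin(t),-np.cos(t)]); y=np.array([-s,0,0.]); return Ro.from_matrix(np.c_[x,y,np.cross(x,y)]).as_quat()
E
python3 - <<'E'
from h import *
o=oripush(.15)
arm.movep([.564,-.19,.16],o); print(arm.read_time())
arm.line_to([.564,-.19,.082],velocity=.15)
f0=arm.read_ft_force(); print(f0,arm.read_opening())
for z in np.arange(.079,.055,-.003):
    arm.line_to([.564,-.19,z],velocity=.05)
    f=arm.read_ft_force()-f0; print(round(z,3),f.round(2),arm.read_tool_pos().round(4))
    if abs(f[2])>2: break
print(arm.read_time())
E
```

```text
3.0917
[-0.67266854 -0.618056    0.05687514] 1.0007556457330333
0.079 [1.27 1.28 0.5 ] [ 0.5644 -0.1901  0.0797]
0.076 [ 1.14  0.34 -0.32] [ 0.5639 -0.1899  0.076 ]
0.073 [ 0.52  1.08 -0.31] [ 0.5638 -0.1899  0.0727]
0.07 [ 0.35  0.66 -0.2 ] [ 0.5639 -0.1899  0.0697]
0.067 [ 1.51  1.1  -0.45] [ 0.5639 -0.1899  0.0668]
0.064 [0.88 1.26 0.48] [ 0.5638 -0.1899  0.0638]
0.061 [ 0.55  1.12 -0.41] [ 0.5639 -0.19    0.0607]
0.058 [-0.61  1.5  10.38] [ 0.5643 -0.1901  0.0597]
5.7583
```

The bench is touched at TCP z ≈ 0.0605 with the jaws open, so the open tips are 60 mm ahead of the TCP. Now I'll push.

```bash
python3 - <<'E'
from h import *
z=.063
arm.line_to([.564,-.188,z],velocity=.05)
f0=arm.read_ft_force()
arm.line_to([.564,-.01,z],velocity=.07)
print(arm.read_time(),(arm.read_ft_force()-f0).round(2))
for y in (.01,.03,.05,.065,.08,.09):
    arm.line_to([.564,y,z],velocity=.05); f=arm.read_ft_force()-f0
    print(y,f.round(2),arm.read_tool_pos().round(4))
    if abs(f[1])>18: break
print(arm.read_time())
for n in("scene","side"): cv2.imwrite(f"pics/{n}1.png",snapshot(n)) 
E
```

```text
8.7083 [ 0.03  0.67 -0.49]
0.01 [ 1.69 -0.85 -0.56] [0.564  0.011  0.0631]
0.03 [-0.37  0.97 -0.2 ] [0.5638 0.0312 0.063 ]
0.05 [ 1.61 -2.56 -2.73] [0.5639 0.0496 0.0628]
0.065 [ 0.33  0.35 -0.25] [0.564  0.0668 0.0633]
0.08 [0.46 0.64 0.15] [0.5639 0.081  0.0631]
0.09 [ 0.78  0.07 -0.4 ] [0.5639 0.0909 0.063 ]
11.6083
```

View pics/scene1.png

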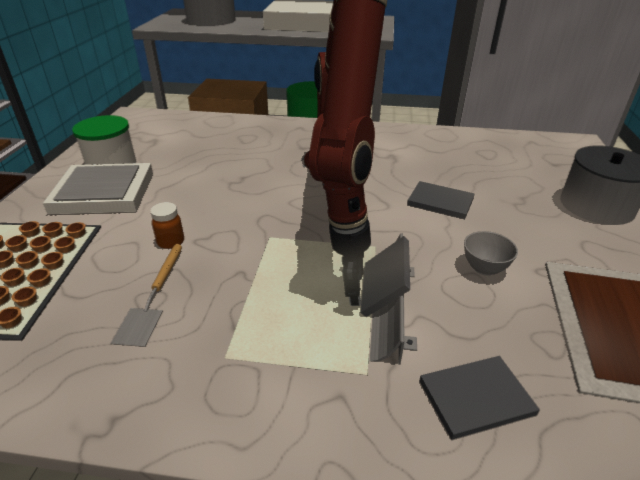

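View pics/side1.png

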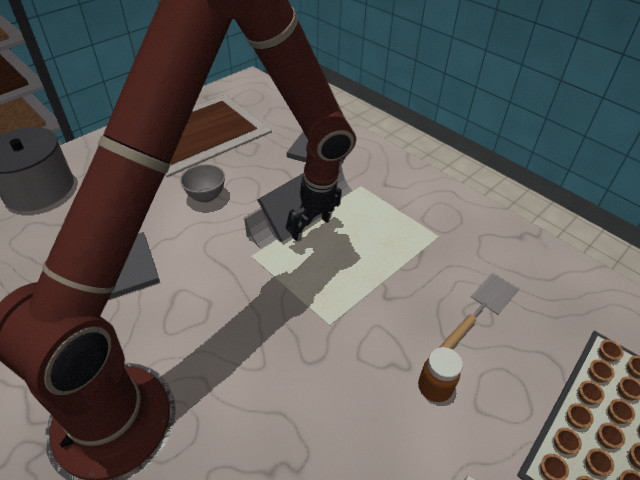

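The mould is tipped up and leaning on the upstand, with its upper edge at about (385,250) in the scene view. I'll push a few mm more, then back off and measure it.

```bash
python3 - <<'E'
from h import *
z=.063
for y in (.095,.099):
    arm.line_to([.564,y,z],velocity=.04); print(y,arm.read_ft_force().round(2))
arm.line_to([.564,.03,.1],velocity=.15)
arm.line_to([.564,-.02,.24],velocity=.25)
arm.movep([.564,-.1,.30],ori(np.radians(90)))
print(arm.read_time())
for n in("scene","side"): 
    im=snapshot(n); cv2.imwrite(f"pics/{n}2.png",im)
    x0,y0,x1,y1=(320,210,440,380) if n=='scene' else (230,130,400,270)
    cv2.imwrite(f'pics/{n}2c.png',cv2.resize(im[y0:y1,x0:x1],None,fx=3.5 if n=='scene' else 4,fy=3.5 if n=='scene' else 4,interpolation=cv2.INTER_CUBIC))
E
```

```text
0.095 [-0.57 -0.33 -0.02]
0.099 [-0.12 -0.29 -0.23]
14.85
```

View pics/scene2c.png

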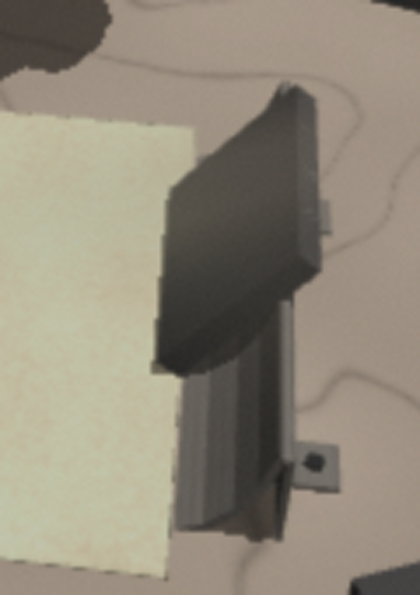

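View pics/side2c.png

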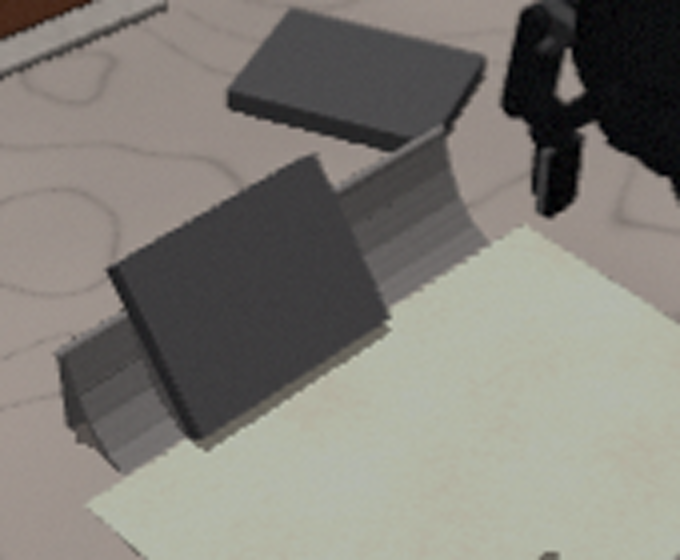

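The views show the mould leaning squarely. I can see its plain-face corners in both, so I'll triangulate them.

```bash
python3 - <<'E'
from h import *
S=[(290,88),(302,268),(172,187),(158,366)];D=[(115,272),(317,155),(205,440),(388,320)]
for a,b,nm in zip(S,D,('upLo','upHi','lowLo','lowHi')):
    o1,d1=ray('scene',[(320+a[0]/3.5,210+a[1]/3.5)]);o2,d2=ray('side',[(230+b[0]/4,130+b[1]/4)])
    d1,d2=d1[0],d2[0]
    s=np.linalg.lstsq(np.c_[d1,-d2],o2-o1,rcond=None)[0]
    p,q=o1+s[0]*d1,o2+s[1]*d2
    print(nm,((p+q)/2).round(4),'gap',np.linalg.norm(p-q).round(4))
# model check at candidate
for th in (50,55,60):
    t=np.radians(th);d=np.array([0,np.cos(t),np.sin(t)]);n=np.array([0,-np.sin(t),np.cos(t)])
    print(th,(.065-0)/np.tan(t))
E
```

```text
upLo [0.4855 0.1851 0.0914] gap 0.004
upHi [0.6409 0.1889 0.09  ] gap 0.0015
lowLo [0.4875 0.1196 0.008 ] gap 0.0023
lowHi [0.637  0.1208 0.005 ] gap 0.0013
50 0.0545414760265232
55 0.04551348998363114
60 0.03752776749732569
```

The corners give a lean of about 51-52°, a face length of about 107 mm (true 110), centre x ≈ 0.563 and a lower edge at y ≈ 0.133. That leaves about 28 mm standing out beyond the top. I'll grip that edge at mid-length, along the mould's plane.

```bash
python3 - <<'E'
from h import *
t=np.radians(52); d=np.array([0,np.cos(t),np.sin(t)])
o=ori(np.pi-t); g=np.array([.563,.2247,.1316])
arm.movep(g+.09*d+[0,0,.02],o)
f0=arm.read_ft_force()
arm.line_to(g+.03*d,velocity=.12)
arm.line_to(g,velocity=.06); print((arm.read_ft_force()-f0).round(2),arm.read_time())
im=snapshot('scene')[150:330,300:460]; cv2.imwrite('pics/pre.png',cv2.resize(im,None,fx=3.3,fy=3.3,interpolation=cv2.INTER_CUBIC))
im=snapshot('wrist'); cv2.imwrite('pics/prew.png',im)
E
```

```text
[-0.59  0.48 -0.12] 17.7167
```

View pics/pre.png

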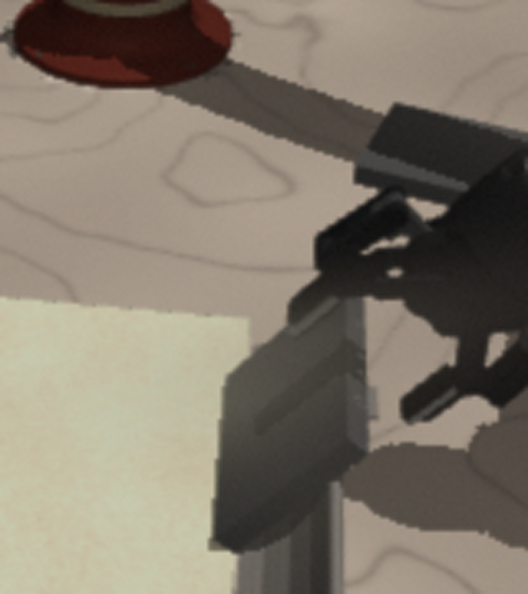

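View pics/prew.png

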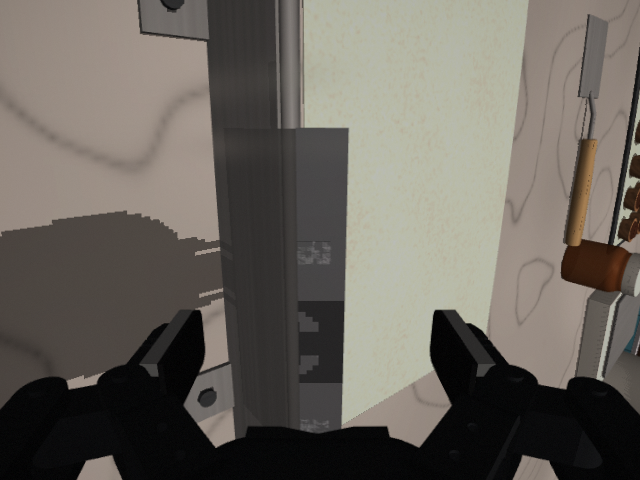

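The wrist view shows the mould's end face at columns 297-348, centred at 322 between the pads. I want the wall-side pad to touch first, so I'll shift 4 mm towards the plain face and close gently.

```bash
python3 - <<'E'
from h import *
t=np.radians(52); d=np.array([0,np.cos(t),np.sin(t)]); n=np.array([0,-np.sin(t),np.cos(t)])
g=np.array([.563,.2247,.1316])+.0035*n
arm.line_to(g,velocity=.05)
f0=arm.read_ft_force()
arm.move_gripper(0.35,effort=20); print((arm.read_ft_force()-f0).round(2),arm.read_opening())
arm.move_gripper(0.0,effort=40); print((arm.read_ft_force()-f0).round(2),arm.read_opening(),arm.read_wrist_torque().round(2),arm.read_time())
for k,(nm,c) in enumerate((('scene',(300,150,460,330)),('side',(210,80,410,260)))):
    im=snapshot(nm)[c[1]:c[3],c[0]:c[2]]; cv2.imwrite(f'pics/grip_{nm}.png',cv2.resize(im,None,fx=3.3,fy=3.3,interpolation=cv2.INTER_CUBIC))
E
```

```text
[-0.27 -0.94 -0.33] 0.34934792349970234
[-0.77 -0.23 -1.03] 0.17496732607136806 [ 0.89 -0.07  0.05] 18.9083
```

View pics/grip_scene.png

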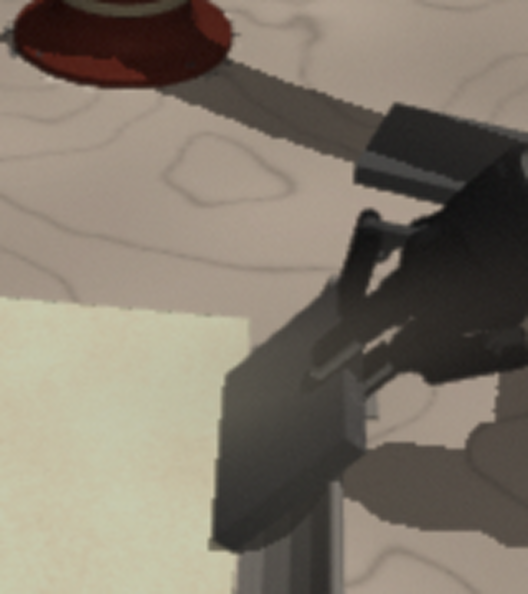

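View pics/grip_side.png

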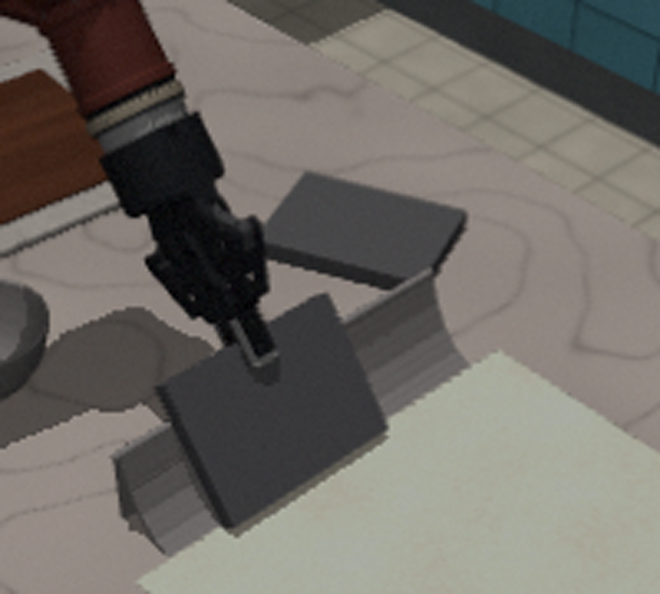

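It's gripped: the opening reads 0.175, about 15 mm. Next I'll lift it off the upstand and swing it over in waypoints.

```bash
python3 - <<'E'
from h import *
t=np.radians(52); d=np.array([0,np.cos(t),np.sin(t)]); n=np.array([0,-np.sin(t),np.cos(t)])
p=arm.read_tool_pos()
arm.line_to(p+.012*n+.012*d,velocity=.06); print(arm.read_ft_force().round(2))
p=p+.012*n+.06*d; arm.line_to(p,velocity=.12)
p=p+.05*n; arm.line_to(p,velocity=.15)
print(arm.read_opening(),arm.read_time())
for th,pp in ((105,(.563,.07,.27)),(80,(.563,.0,.26)),(60,(.563,-.06,.22)),(45,(.563,-.075,.18))):
    arm.line_to(pp,velocity=.1,ori=ori(np.radians(th)))
print(arm.read_opening(),arm.read_time(),arm.read_tool_pos(),arm.read_ft_force().round(2))
for nm in('scene','side'): cv2.imwrite(f'pics/{nm}3.png',snapshot(nm))
E
```

```text
[ 0.26 -1.13 -2.19]
0.17396524105963188 20.4667
0.17214733455083522 24.4167 [ 0.56351972 -0.07407156  0.1805691 ] [ 0.58  0.19 -1.2 ]
```

View pics/scene3.png

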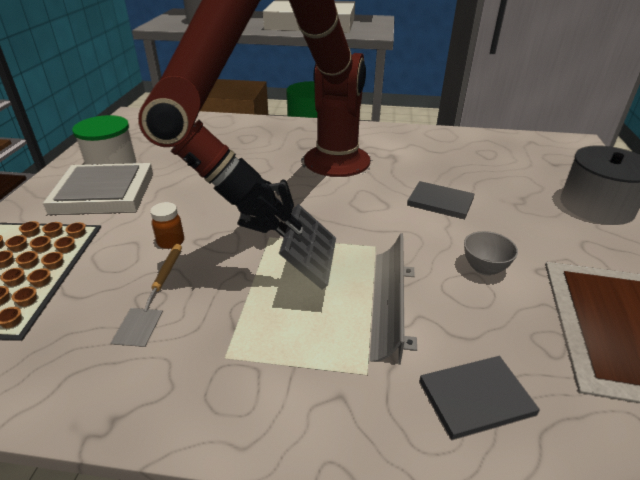

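View pics/side3.png

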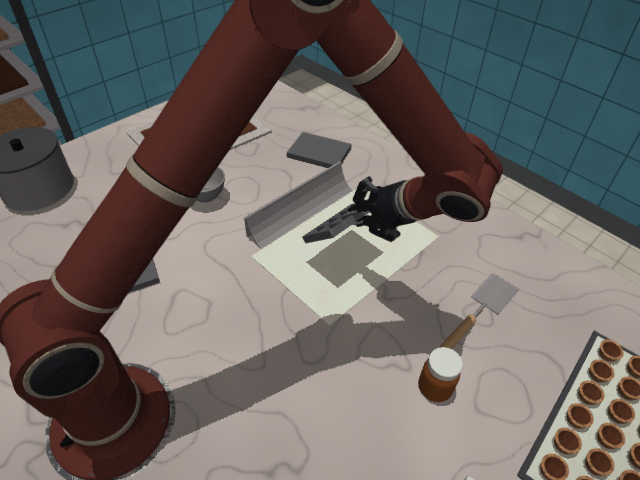

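The mould is held with its cavities facing up, at (308,247) in the scene view, and clear of the upstand. Now I'll lower its leading edge onto the parchment at 28° and feel for contact.

```bash
python3 - <<'E'
from h import *
o=ori(np.radians(28))
arm.line_to([.563,-.07,.115],velocity=.08,ori=o)
f0=arm.read_ft_force(); print(f0.round(2))
for z in np.arange(.1,.07,-.003):
    arm.line_to([.563,-.07,z],velocity=.05); f=arm.read_ft_force()-f0
    print(round(z,3),f.round(2))
    if f[2]>2.5: break
print(arm.read_time(),arm.read_opening())
im=snapshot('side')[130:330,200:460]; cv2.imwrite('pics/low.png',cv2.resize(im,None,fx=3,fy=3,interpolation=cv2.INTER_CUBIC))
E
```

```text
[ 0.05  0.34 -3.22]
0.1 [-0.58 -0.67  1.56]
0.097 [ 0.41 -0.49  0.55]
0.094 [0.03 0.16 1.18]
0.091 [-0.56  0.09  0.05]
0.088 [0.69 0.27 0.75]
0.085 [-0.32  0.33  1.64]
0.082 [-0.41 -0.24  1.05]
0.079 [ 0.89 -3.4   9.03]
27.6833 0.1743492362906955
```

View pics/low.png

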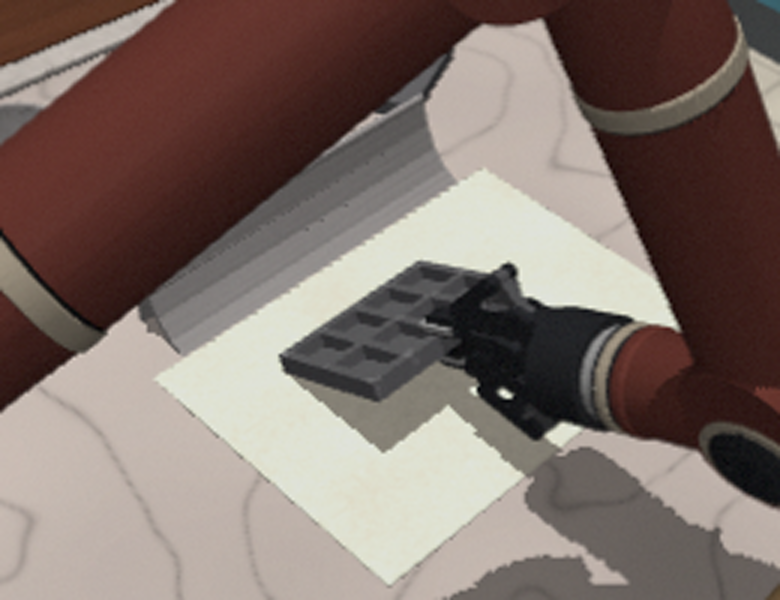

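The edge touches the bench at z ≈ 0.080, cavities up. I'll open part way and withdraw backwards.

```bash
python3 - <<'E'
from h import *
b=np.radians(28); x=np.array([0,np.cos(b),-np.sin(b)])
arm.line_to([.563,-.07,.081],velocity=.05)
arm.move_gripper(0.45); print(arm.read_ft_force().round(2),arm.read_opening())
p=arm.read_tool_pos()
arm.line_to(p-.06*x,velocity=.15); print(arm.read_ft_force().round(2))
arm.line_to(p-.1*x+[0,0,.12],velocity=.2)
arm.pause(.3)
print(arm.read_time())
for nm in('scene','side'): cv2.imwrite(f'pics/{nm}4.png',snapshot(nm))
E
```

```text
[-0.3  -0.37 -0.93] 0.44815403177754787
[ 0.76 -0.24 -0.46]
30.05
```

View pics/scene4.png

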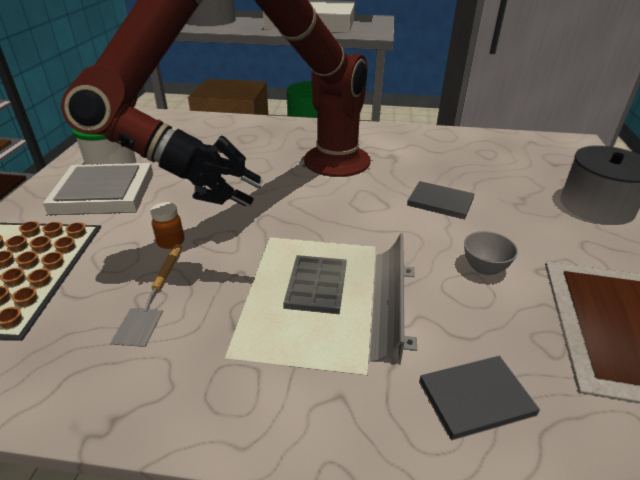

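View pics/side4.png

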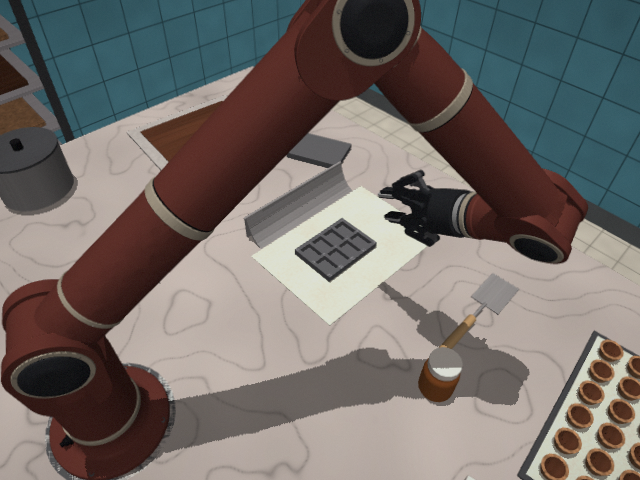

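The mould lies flat on the parchment with its cavities up, at (316,284) in the scene view. The bowl, jar and spatula appear unmoved. I'll check the numbers before handing in.

```bash
python3 - <<'E'
from h import *
for nm,c in(('scene',[(295,255),(347,257),(340,307),(286,303)]),('side',[(342,219),(296,251),(331,278),(376,242)])):
    p=plane(nm,c,.016)[:,:2]; print(nm,p.round(3).tolist(),p.mean(0).round(3))
s,d=cv2.imread('pics/scene0.png'),cv2.imread('pics/scene4.png')
for nm,(x0,y0,x1,y1) in dict(jar=(150,200,185,250),bowl=(460,230,520,278),spat=(110,245,185,348)).items():
    print(nm,np.abs(s[y0:y1,x0:x1].astype(int)-d[y0:y1,x0:x1]).mean())
print(arm.read_dq().round(4)); ticket.finish_job()
E
```

```text
scene [[0.49, -0.042], [0.481, 0.072], [0.635, 0.071], [0.639, -0.033]] [0.561 0.017]
side [[0.633, 0.067], [0.485, 0.065], [0.488, -0.043], [0.636, -0.038]] [0.56  0.013]
jar 19.320190476190476
bowl 10.261226851851852
spat 27.052340884573894
[ 0.0011 -0.0055  0.0022 -0.0023  0.0003  0.0009 -0.0012]
the job is handed in; nothing more can be done
```

The mould now lies flat on the parchment with its cavities up, and I handed the job in at about 30 s of the 62 s limit; no verdict is reported.

**What I did:** I pushed the mould with open jaws until it rode up and leaned on the upstand. I then gripped its protruding edge, lifted it off, swung it right over, set its leading edge down at 28° and let it settle as I backed away.

**Last checks:**
- **Lean:** two views put the lean at about 51–52°. The mould stayed there when I backed the gripper off.
- **Push force:** between push steps the wrist force stayed within about 4 N. I didn't read it during the motion, and nothing measures the force on the upstand directly.
- **Final position:** both views put the mould's centre at about (0.56, 0.015). That is roughly 120 mm in front of the foot line and 30 mm from the upstand's middle. Its nearest edge is about 65 mm short of the foot line.
- **Flatness:** I judged this from the pictures. The outline fits a 110 × 150 mm slab to within about 6 mm.
- **Bystanders:** by eye, the bowl, jar and spatula are at the same pixels as at the start. My before/after pixel comparison was inconclusive, with mean differences of 10–27 grey levels. Moving arm shadows and changed brightness may explain that, but I didn't confirm it.
- **Disagreement:** the two cameras differed by up to about 7 mm in places, which the plan had room for.

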